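Push the hot pizza pan through the pass

ROBOT

A 7-joint arm with a two-finger parallel gripper is mounted at the origin on the work surface. World frame = base frame: x ahead of the robot, y to its left, z up, the work surface at z = 0. Lengths are in m, angles in rad, forces in N, time in s.
With the tool pointing down it reaches from about 0.4 to 0.85 m from the base axis. Payload 4.5 kg.
Tool frame: the origin (TCP) lies midway between the tips of the shut fingers; the grasp point (between the pads) lies 19 mm behind it; z points along the fingers, y is the direction in which the jaws open and shut (so a half turn about z gives the same grasp; the last joint's range is limited). The gripper opens to 88 mm and grips with 3 to 60 N. Pads are 18 mm wide; open, the fingers measure 123 mm over their backs; the gripper's body (75 mm by 187 mm) begins 45 mm behind the grasp point.
Start: joints at [1.364, 0.689, -0.195, 1.565, 0.157, 0.902, -0.215], TCP at [0.149, -0.607, 0.205] pointing down, gripper open.
Joint ranges: [-3.01, 3.01], [-0.46, 2.08], [-1.47, 1.51], [0.13, 2.56], [-1, 4.14], [0.04, 2.09], [-2.66, 2.66]. Speed limits (rad/s): [2.57, 2.57, 3.14, 3.14, 3.14, 3.14, 3.14].

INTERFACE

Orientations are given as a unit quaternion [x, y, z, w].
In Python, from plant import r gives the robot as it stands. The module is installed in compiled form; this text tells all that it offers.
- The arm moves only by the tool carry_out, never from a script. Its argument "commands" is a list of rows, each a list of 6 numbers: the shift along the tool's x, y, z in m, then the turn, a rotation vector about the tool's x, y, z in degrees. In form: [[dx, dy, dz, wx, wy, wz], ...]. A call has 1 to 12 rows; each row is the pose to reach, as a shift and turn from the pose commanded when the call began, along the tool's axes at that moment; what a row does not reach only later rows make up. A row lasts 1/10 s, in which the tool goes at most 50 mm and 8.59 degrees, less where a joint would pass 70% of its speed; a pose out of reach is approached as far as the arm can. A call with a gripper value outside its range is refused whole. "fingers" is the closure in counts, from 0 (fully open) to 255 (shut), set as the call begins (left out, the last holds). The fingers move at their own pace and stop on an object; "grip_force" is the grip in N (left out, the last holds). Time passes only in rows, so rows that repeat a pose let the fingers close. It gives the time, the measured TCP pose, the force and the opening at its end, in the units of the state.
- r.get_state(): the state, without advancing time (a new reading comes with each control period).
- r.snapshot(name): name is "scene" or "top" or "wrist"; returns a dict with "img" (420x560x3 uint8, blue, green, red), "intrinsics" (3x3 intrinsics, pixels), "extrinsics" (4x4, takes a point from camera to world coordinates); the wrist camera has in their place "tool_from_camera" (4x4, takes a point from camera to tool coordinates, whose origin is the TCP and whose axes are the flange's). Camera axes: x right, y down, z forward; pixel columns grow to the right and rows downward; lengths in m; the calibration is good to about 2 mm. The wrist camera is an equidistant fisheye: a pixel r from the principal point sees the ray r / f radians off the axis. A picture is of the moment at which its call begins: read the wrist's pose just before it. There is no depth.
- r.finish_job(): hands the job in, once; it reports no verdict.
Trained networks look in a picture, given as the dict that the camera call returned (one of the last four; its "shot" number tells which), for a name from the list of things; names that differ only in an ending like _2 or _b are one class to them, and where a whole thing is asked for, a point or a joint stands for the part that bears it (a point fixed in the world has none). Each returns a list of dicts, best first, with "p" (0 to 1); they miss things now and then, are a little off and sometimes report something else, mostly with a low value. They report only what shows in the picture. A call takes as long as a camera call. They do not tell look-alikes from the thing itself.
- r.spot_in(picture, label): "xyz" ([x, y, z] in m, in world coordinates, good to about 4 mm: the middle of the surface that is visible of it).
- r.spot_point(picture, label): "xyz" ([x, y, z] in m, in world coordinates, good to about 4 mm: a listed point, or the origin of a listed thing).
The state is a dict: "clock": time; "q": joint angles; "qd": joint speeds; "joint_torque": joint torques, N m; "tool_pos": TCP position; "eef_rot": TCP orientation; "contact_force": force on the tool from outside, world axes, zero at the start; "moment": the same for the moment, N m; "opening": opening from 0.0 (shut) to 1.0 (fully open).
Only numpy, scipy, OpenCV 4.12 (cv2) and the standard library are available. Lean on these libraries where they do the work, as an engineer would, in place of code of your own. Each camera call takes 0.05 s, during which the arm holds its last target.

TASK

The small pizza pan is hot: with the fingertips, push it along the counter through the narrow gap between the two low round-nosed steel walls of the guard, until its front end rests against the stop bar on the other side and the whole pan is past the guard. Do not lift or tip the pan, keep the fingers off the pizza in it, and leave the shakers, the pizza cutter and the cup where they are.

Things in the scene. Friction and masses are not known exactly. Their poses are not given: they have to be found in the camera images.
- pan: loose dark steel oblong pizza pan, 104 mm wide (its x), 140 mm long (its y), 38 mm high, vertical sides, upright corners of 14 mm radius; about 0.4 to 0.8 kg. Origin at the centre of its underside, z up. It stands on the counter on the guard's -y side, long axis up to 0.65 rad from the guard's y axis, and slides with ordinary friction (2 to 10 N).
- pizza: the pizza fixed in the pan, 94 x 130 mm; its top is about 5 mm below the pan's rim. Origin at the centre of its underside, 26 mm above the pan's. Not to be touched.
- guard: steel guard fixed to the counter: two walls in line along its x, each 40 mm thick (y), 40 mm high, from x = +-56 to +-186 mm, with round noses (20 mm radius) at the 112 mm gap between them. Origin on the counter in the middle of the gap, z up. The pan goes through towards +y, long side along y, 4 mm to spare each side. The stop bar beyond belongs to it.
- gate_mid (a point): point in the middle of the gap at half the walls' height, 20 mm above the counter, axes as the guard's
- stop_face (a point): middle of the near face of the fixed stop bar (200 mm long in x, 20 mm thick, 25 mm high), 172 mm from the guard's origin in its +y, 12.5 mm above the counter, axes as the guard's. With the pan against it the pan's origin is at guard y = 102 mm and the pan's rear end is 12 mm past the walls.
- cheese_shaker: upright glass cheese shaker with steel cap, 70 mm diameter, 102 mm high; origin at the centre of its underside. Bystander.
- pepper_shaker: upright glass pepper-flake shaker with steel cap, 70 mm diameter, 102 mm high; origin at the centre of its underside. Bystander.
- cutter: pizza cutter lying flat: white handle 120 x 26 x 22 mm, and a steel wheel of 84 mm diameter; handle from x = -80 to +40 mm, wheel centre at x = +105 mm; origin at the height of its underside. Bystander.
- cup: open steel cup, 72 mm rim diameter, 60 mm high; origin at the centre of its underside. Bystander.
There are look-alikes about, which are no part of the job. Several things look just like the pan: the one meant starts farthest to the robot's left.

How it is judged:
On the way:
1. the pan lies in the gap, half-way through, flat on the counter (y of pan in the frame of guard between -0.03 and 0.03 m and x of pan in the frame of guard between -0.012 and 0.012 m and height (world z) of pan below 0.006 m), for 0.02 s.
At the end, for the whole second after the job is handed in: The pan lies flat and still beyond the guard, its front end within 8 mm of resting on the stop bar, within 25 mm of the gap's middle line sideways, its long axis within 0.12 rad of the guard's y axis (y of pan in the frame of guard between 0.094 and 0.108 m and x of pan in the frame of guard between -0.025 and 0.025 m and angle between the y axis of pan and the y axis of guard, either way round below 0.12 rad and height (world z) of pan below 0.004 m and angle between pan's own z axis and vertical below 0.05 rad and linear speed of pan below 0.01 m/s); the robot touches nothing.
It fails at once if the pan is lifted or tipped (height (world z) of pan above 0.01 m or angle between pan's own z axis and vertical above 0.15 rad).
It fails at once if the fingers press into the pizza (contact force between the fingers and pizza above 1 N).
It fails at once if a bystander is moved more than 20 mm or tipped (distance of any of cheese_shaker, pepper_shaker, cutter, cup from where it was at the start of the episode above 0.02 m or angle between any of cheese_shaker, pepper_shaker, cup's own z axis and vertical above 0.3 rad).
It also fails if it takes over 72 s, if anything falls off the work surface, if the arm or the gripper's body presses on something with over 40 N, if the wrist force passes 120 N, or if a joint passes its speed limit or range.

## Working session

There is one attempt and no reset: what is moved stays moved. The work goes in short steps, Python scripts to look and compute and a tool call to move; the robot and the scene stay as the last step left them, time stands still between calls to the robot, and variables do not carry over. Pictures are saved under pics/ and viewed, and the job is handed in when it is done.

Besides the shell and the picture viewer there is one more tool, called as name([rows], argument=value, ...), one row to a line, values as JSON. carry_out: Moves the arm, as the interface text tells. Its arguments: {"type":"object","properties":{"commands":{"type":"array","items":{"type":"array","items":{"type":"number"}}},"fingers":{"type":"number"},"grip_force":{"type":"number"}},"required":["commands"]}

```bash
mkdir -p pics; cat > h.py <<'E'
import numpy as np, cv2
from plant import r
def ray(s,u,v):
    K=np.array(s["intrinsics"]);T=np.array(s["extrinsics"])
    d=T[:3,:3]@np.linalg.solve(K,[u,v,1.]);return T[:3,3],d
def px2w(s,u,v,z):
    o,d=ray(s,u,v);return o+d*(z-o[2])/d[2]
def w2px(s,p):
    K=np.array(s["intrinsics"]);T=np.array(s["extrinsics"])
    c=T[:3,:3].T@(np.array(p)-T[:3,3]);q=K@c;return q[:2]/q[2]
E
python3 - <<'E'
from h import *
st=r.get_state();print({k:np.round(v,3).tolist() for k,v in st.items()})
for n in ["scene","top"]:
    s=r.snapshot(n);cv2.imwrite(f"pics/{n}0.png",s["img"])
    print(n,np.round(s["intrinsics"],1).tolist(),np.round(s["extrinsics"],3).tolist())
    for l in ["pan","guard","gate_mid","stop_face","cheese_shaker","pepper_shaker","cutter","cup"]:
        for d in r.spot_point(s,l)[:4]:
            print(l,round(d["p"],2),np.round(d["xyz"],3),np.round(w2px(s,d["xyz"])))
E
```

```text
{'clock': 0.0, 'q': [1.364, 0.69, -0.194, 1.566, 0.157, 0.902, -0.215], 'qd': [-0.001, 0.0, -0.001, 0.001, -0.001, 0.001, -0.0], 'joint_torque': [-0.0, -52.756, -1.267, -15.343, -0.053, 0.007, 0.0], 'tool_pos': [0.149, -0.606, 0.204], 'eef_rot': [0.993, 0.12, -0.0, -0.001], 'contact_force': [0.182, -0.907, -0.32], 'moment': [0.083, 0.029, -0.041], 'opening': 1.003}
scene [[399.7, 0.0, 275.2], [0.0, 399.7, 210.3], [0.0, 0.0, 1.0]] [[0.542, 0.602, -0.586, 1.105], [0.84, -0.401, 0.366, -0.411], [-0.015, -0.691, -0.723, 0.828], [0.0, 0.0, 0.0, 1.0]]
pan 0.83 [ 0.173 -0.296  0.   ] [142. 198.]
pan 0.75 [ 0.744 -0.304  0.   ] [231. 357.]
pan 0.65 [ 0.353 -0.374 -0.001] [137. 250.]
pan 0.61 [ 0.537 -0.206  0.   ] [226. 269.]
guard 0.71 [0.558 0.068 0.   ] [318. 229.]
gate_mid 0.97 [0.554 0.071 0.018] [318. 223.]
stop_face 0.96 [0.545 0.242 0.01 ] [364. 199.]
pepper_shaker 0.9 [0.495 0.402 0.004] [392. 171.]
pepper_shaker 0.54 [ 0.534 -0.206  0.001] [226. 268.]
cutter 0.65 [ 0.578 -0.483 -0.004] [124. 340.]
cup 0.83 [0.739 0.194 0.002] [400. 252.]
top [[457.8, 0.0, 276.0], [0.0, 457.8, 209.8], [0.0, 0.0, 1.0]] [[0.022, -0.99, 0.139, 0.274], [-1.0, -0.024, -0.016, -0.03], [0.019, -0.139, -0.99, 1.267], [0.0, 0.0, 0.0, 1.0]]
pan 0.92 [ 0.35  -0.385 -0.003] [396. 249.]
pan 0.91 [ 0.534 -0.206 -0.003] [332. 182.]
pan 0.77 [ 0.746 -0.308 -0.   ] [367. 112.]
pan 0.77 [ 0.174 -0.302 -0.   ] [366. 313.]
gate_mid 0.49 [ 0.536 -0.206  0.025] [333. 180.]
stop_face 0.8 [0.543 0.238 0.009] [174. 174.]
cheese_shaker 0.6 [ 0.657  0.398 -0.001] [120. 135.]
pepper_shaker 0.59 [0.488 0.399 0.001] [115. 193.]
cutter 0.73 [ 0.58  -0.478  0.006] [428. 169.]
```

View pics/scene0.png

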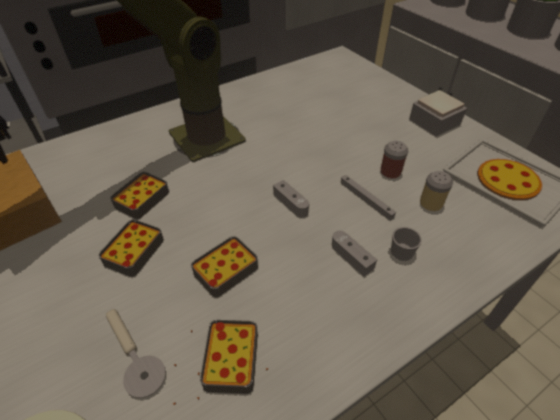

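View pics/top0.png

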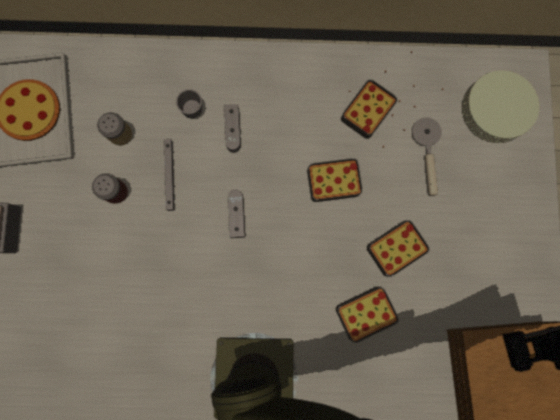

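The candidate pans in the top view are at (367,112), (332,182), (396,249) and (366,313). In that view left is +y, so the one farthest left is (332,182), at world (0.534, -0.206). I'll confirm it in a crop and measure it.

```bash
cat >> h.py <<'E'
def crop(img,u0,v0,u1,v1,k): return cv2.resize(img[v0:v1,u0:u1],None,fx=k,fy=k,interpolation=cv2.INTER_CUBIC)
E
python3 - <<'E'
from h import *
s=r.snapshot("top");im=s["img"]
np.savez("top0.npz",**{k:s[k] for k in("img","intrinsics","extrinsics")})
c=crop(im,150,80,400,230,3.2); c=np.clip(c.astype(float)*1.8,0,255).astype(np.uint8)
cv2.imwrite("pics/crop0.png",c)
E
```

```text
(no output)
```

View pics/crop0.png

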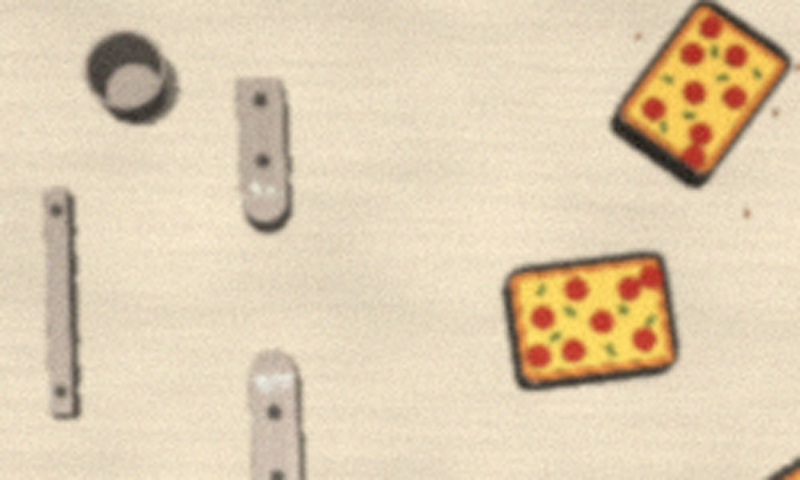

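The target pan fills about (505–678, 252–388) in the crop. The gap lies between noses at about (267,215) and (272,352), and the stop bar is at x≈60. Next is measuring.

```bash
cat >> h.py <<'E'
def pizzas(s):
    hsv=cv2.cvtColor(s["img"],cv2.COLOR_BGR2HSV)
    m=((hsv[...,1]>110)&(hsv[...,2]>50)).astype(np.uint8)
    m=cv2.morphologyEx(m,cv2.MORPH_CLOSE,np.ones((3,3)))
    out=[]
    for c in cv2.findContours(m,cv2.RETR_EXTERNAL,cv2.CHAIN_APPROX_NONE)[0]:
        if cv2.contourArea(c)<300: continue
        P=np.array([px2w(s,u,v,0.033)[:2] for u,v in c[:,0].astype(float)])
        (cx,cy),(w,h),a=cv2.minAreaRect((P*1000).astype(np.float32))
        b=cv2.boxPoints(((cx,cy),(w,h),a)); e=[b[1]-b[0],b[2]-b[1]]
        l=max(e,key=np.linalg.norm); l=l*np.sign(l[1])
        out.append((cx/1000,cy/1000,min(w,h),max(w,h),np.arctan2(-l[0],l[1])))
    return out
E
python3 - <<'E'
from h import *
s=dict(np.load("top0.npz"))
for p in pizzas(s): print(np.round(p,4))
f=lambda a,b,z:px2w(s,150+(a-1)/3.2,80+(b-1)/3.2,z)
for n,a,b,z in [("w",260,99,.04),("w",263,160,.04),("w",274,411,.04),("w",278,476,.04),("bar",57,209,.025),("bar",60,392,.025),
  ("nose+ ",268,223,.04),("nose- ",272,350,.04),("barfarend",56,187,.025),("barnearend",65,416,.025),("barnearface",70,220,.025),("barnearface",75,390,.025)]:
    print(n,np.round(f(a,b,z),4))
# scene check
s=r.snapshot("scene")
np.savez("scene0.npz",**{k:s[k] for k in("img","intrinsics","extrinsics")})
for p in pizzas(s): print("sc",np.round(p,4))
cv2.imwrite("pics/sc_crop.png",np.clip(crop(s["img"],180,120,440,310,3).astype(float)*1.8,0,255).astype(np.uint8))
E
```

```text
[ 3.980000e-02 -6.819000e-01  2.450406e+02  2.590067e+02  1.640000e-02]
[  0.1752  -0.2968  96.063  135.1949   0.4535]
[  0.3519  -0.3822  97.343  135.8208   0.5928]
[  0.5366  -0.2085  98.9934 135.2064   0.1515]
[  0.7457  -0.3062  96.4169 133.6752   0.9559]
[  0.7134   0.6416 162.0908 177.4041  -1.4662]
w [0.7222 0.0823 0.04  ]
w [0.6674 0.0778 0.04  ]
w [0.4482 0.0607 0.04  ]
w [0.3932 0.0555 0.04  ]
bar [0.6231 0.2563 0.025 ]
bar [0.4622 0.2449 0.025 ]
nose+  [0.6114 0.0715 0.04  ]
nose-  [0.5005 0.0642 0.04  ]
barfarend [0.6428 0.2582 0.025 ]
barnearend [0.4417 0.2395 0.025 ]
barnearface [0.6135 0.2445 0.025 ]
barnearface [0.4643 0.2322 0.025 ]
sc [  0.7475  -0.3056  97.4759 133.4057   0.9509]
sc [  0.5379  -0.2084  96.6103 134.1635   0.1538]
sc [  0.3523  -0.3814  97.4681 134.0763   0.5945]
sc [ 0.6681  0.3817 59.7337 83.9018  0.5129]
sc [  0.1747  -0.2956  93.6419 134.5419   0.4557]
sc [  0.7317   0.6355 176.0243 177.7059  -0.5919]
sc [ 0.5029  0.384  60.3192 93.4307  0.6172]
sc [-2.440000e-02 -6.112000e-01  1.533453e+02  4.131566e+02 -1.472800e+00]
```

View pics/sc_crop.png

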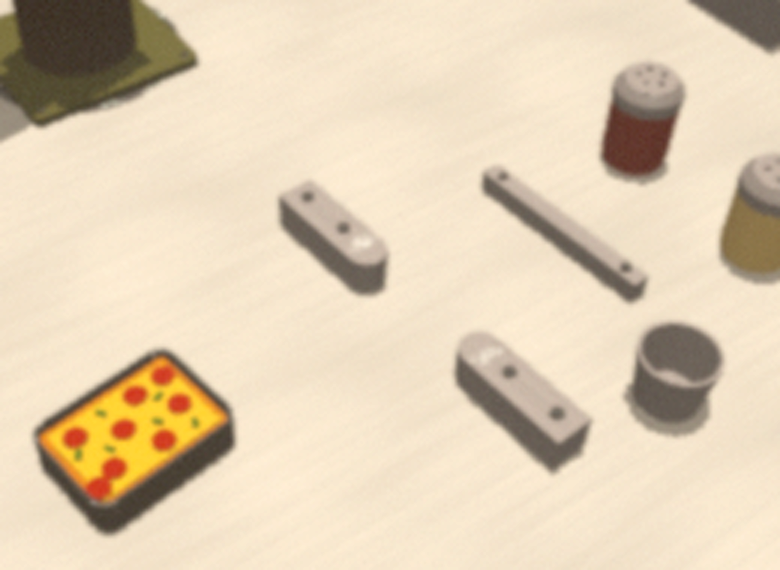

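```bash
cat >> h.py <<'E'
from scipy.spatial.transform import Rotation as Ro
G=np.array([0.5577,0.0690]);GY=0.0812
def toG(x,y):
    d=np.array([x,y])-G;c,s=np.cos(GY),np.sin(GY);return np.array([c*d[0]+s*d[1],-s*d[0]+c*d[1]])
def fromG(a,b):
    c,s=np.cos(GY),np.sin(GY);return G+np.array([c*a-s*b,s*a+c*b])
def down(psi):
    return Ro.from_matrix(np.array([[np.cos(psi),np.sin(psi),0],[np.sin(psi),-np.cos(psi),0],[0,0,-1]]).astype(float))
def plan(gx,gy,z,psi_rel):
    st=r.get_state();R=Ro.from_quat(st["eef_rot"]);p=np.array(st["tool_pos"])
    t=np.append(fromG(gx,gy),z)
    sh=R.inv().apply(t-p);w=np.degrees((R.inv()*down(GY+psi_rel)).as_rotvec())
    print("shift",np.round(sh,4),"turn",np.round(w,2))
def stat():
    st=r.get_state();R=Ro.from_quat(st["eef_rot"]).as_matrix()
    print("t",round(st["clock"],2),"q",np.round(st["q"],2),"p",np.round(st["tool_pos"],4),"guard",np.round(toG(*st["tool_pos"][:2]),4),"yawrel",round(np.arctan2(R[1,0],R[0,0])-GY,4),"tilt",round(np.arccos(-R[2,2]),4),"F",np.round(st["contact_force"],2),"op",round(st["opening"],3))
E
python3 -c "
from h import *
stat();print(toG(.537,-.2085));plan(-.134,-.275,.2,0)"
```

```text
t 1.0 q [ 1.36  0.69 -0.19  1.57  0.16  0.9  -0.22] p [ 0.1491 -0.607   0.2049] guard [-0.4621 -0.6406] yawrel 0.1596 tilt 0.0 F [ 0.36 -0.21  0.56] op 1.001
[-0.04314004 -0.27490667]
shift [ 0.382  -0.3088  0.0049] turn [ 0.   -0.    9.14]
```

carry_out([
  [0.03,-0.025,0,0,0,1],
  [0.06,-0.05,0,0,0,2],
  [0.095,-0.075,0,0,0,3],
  [0.13,-0.105,0,0,0,4],
  [0.165,-0.135,0,0,0,5],
  [0.2,-0.16,0,0,0,6],
  [0.235,-0.19,0,0,0,7],
  [0.27,-0.22,0,0,0,8],
  [0.305,-0.245,0,0,0,9],
  [0.34,-0.275,0,0,0,9.1],
  [0.37,-0.3,0,0,0,9.1],
  [0.382,-0.309,0,0,0,9.1],
], fingers=110, grip_force=20)

```text
clock: 2.2
tool_pos: [0.4494, -0.2113, 0.2052]
eef_rot: [0.999, 0.044, 0.001, -0.001]
contact_force: [-1.1, -0.1, -0.4]
opening: 0.572
```

```bash
python3 -c "
from h import *
stat();plan(-.134,-.275,.015,0)"
```

```text
t 2.2 q [ 0.41  0.52 -0.1   1.95  0.08  0.67 -1.22] p [ 0.4494 -0.2113  0.2052] guard [-0.1306 -0.2706] yawrel 0.0077 tilt 0.0029 F [-1.05 -0.12 -0.37] op 0.572
shift [-0.0039  0.0047  0.1902] turn [-0.09 -0.14  0.44]
```

carry_out([
  [-0.004,0.004,0.02,0,0,0],
  [-0.004,0.004,0.045,0,0,0],
  [-0.004,0.004,0.07,0,0,0],
  [-0.004,0.004,0.095,0,0,0],
  [-0.004,0.004,0.12,0,0,0],
  [-0.004,0.004,0.145,0,0,0],
  [-0.004,0.004,0.165,0,0,0],
  [-0.004,0.004,0.18,0,0,0],
  [-0.004,0.004,0.188,0,0,0],
  [-0.004,0.004,0.188,0,0,0],
  [-0.004,0.004,0.188,0,0,0],
])

```text
clock: 3.3
tool_pos: [0.4431, -0.2203, 0.0173]
eef_rot: [0.999, 0.041, 0.0, 0.0]
contact_force: [0.7, -0.4, 0.9]
opening: 0.571
```

```bash
python3 -c "
from h import *
stat();plan(-.061,-.275,.015,0)
s=r.snapshot('scene');cv2.imwrite('pics/sc1.png',np.clip(crop(s['img'],100,120,360,310,3).astype(float)*1.8,0,255).astype(np.uint8))
"
```

```text
t 3.3 q [ 0.39  0.86 -0.03  2.09  0.14  0.2  -1.26] p [ 0.4431 -0.2203  0.0173] guard [-0.1377 -0.279 ] yawrel 0.0008 tilt 0.0008 F [ 0.73 -0.4   0.91] op 0.571
shift [ 0.0767 -0.0039  0.0024] turn [ 0.02 -0.04  0.05]
```

View pics/sc1.png

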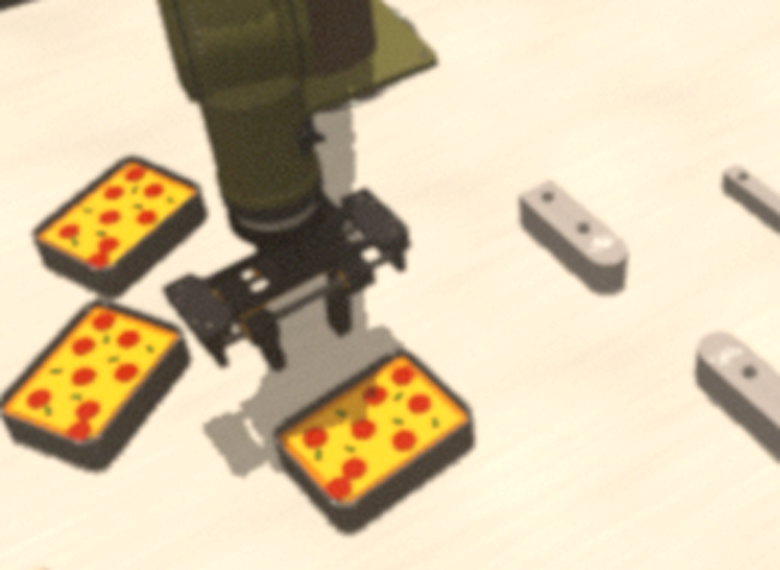

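carry_out([
  [0.01,-0.004,0.001,0,0,0],
  [0.018,-0.004,0.001,0,0,0],
  [0.025,-0.004,0.001,0,0,0],
  [0.03,-0.004,0.001,0,0,0],
  [0.035,-0.004,0.001,0,0,0],
  [0.04,-0.004,0.001,0,0,0],
  [0.045,-0.004,0.001,0,0,0],
  [0.05,-0.004,0.001,0,0,0],
  [0.055,-0.004,0.001,0,0,0],
  [0.06,-0.004,0.001,0,0,0],
  [0.064,-0.004,0.001,0,0,0],
  [0.066,-0.004,0.001,0,0,0],
])

```text
clock: 4.55
tool_pos: [0.5087, -0.2106, 0.0159]
eef_rot: [0.999, 0.041, 0.0, 0.0]
contact_force: [0.0, 0.5, 0.8]
opening: 0.567
```

```bash
python3 -c "
from h import *
stat()
for n in ['scene','top']:
  s=r.snapshot(n)
  for p in pizzas(s): print(n,np.round(p,4),toG(*p[:2]),p[4]-GY)
  if n=='scene':cv2.imwrite('pics/sc2.png',np.clip(crop(s['img'],100,120,360,310,3).astype(float)*1.8,0,255).astype(np.uint8))
"
```

```text
t 4.55 q [ 0.34  0.89 -0.05  1.92  0.11  0.33 -1.28] p [ 0.5087 -0.2106  0.0159] guard [-0.0715 -0.2747] yawrel 0.001 tilt 0.0004 F [0.01 0.54 0.79] op 0.567
scene [  0.7476  -0.3056  97.4702 133.5166   0.9543] [ 0.15890943 -0.38879538] 0.8731187
scene [  0.5391  -0.2085  95.8019 133.1584   0.1546] [-0.04105953 -0.27504225] 0.07336013
scene [  0.3519  -0.3818  97.0787 133.7494   0.583 ] [-0.24168944 -0.43257454] 0.50178975
scene [ 0.6684  0.3818 59.6037 83.6943  0.5209] [0.13573733 0.30277205] 0.43967664
scene [  0.1742  -0.2954  96.641  132.8101   0.4539] [-0.41181631 -0.33204531] 0.37273902
scene [  0.7317   0.6355 176.015  177.7059  -0.5919] [0.21932694 0.55050547] -0.6730935
scene [ 0.503   0.3849 58.8046 92.9754  0.6341] [-0.02887466  0.31932079] 0.5529086
scene [-2.490000e-02 -6.093000e-01  1.519891e+02  4.128833e+02 -1.485600e+00] [-0.63565721 -0.62883029] -1.5668275
top [-7.300000e-03 -5.820000e-02  1.117470e+02  2.319446e+02  1.088700e+00] [-0.57344286 -0.08100058] 1.0074815
top [ 3.960000e-02 -6.713000e-01  2.450406e+02  2.803078e+02  1.640000e-02] [-0.57641264 -0.69580091] -0.06478463
top [  0.1741  -0.2966  98.3304 134.3551   0.4525] [-0.41200862 -0.33332654] 0.37128752
top [  0.3654  -0.3732 129.9386 135.8369   0.5934] [-0.2275535  -0.42509699] 0.5121587
top [ 2.778000e-01 -2.050000e-01  9.133810e+01  3.843109e+02  1.115600e+00] [-0.30116373 -0.25041614] 1.0343528
top [ 6.580000e-01 -3.240000e-01  1.565240e+02  3.332185e+02 -1.406400e+00] [ 0.06809015 -0.39987899] -1.4876373
top [  0.7133   0.6416 162.04   177.1982  -1.4662] [0.20155304 0.55810699] -1.5473559
```

View pics/sc2.png

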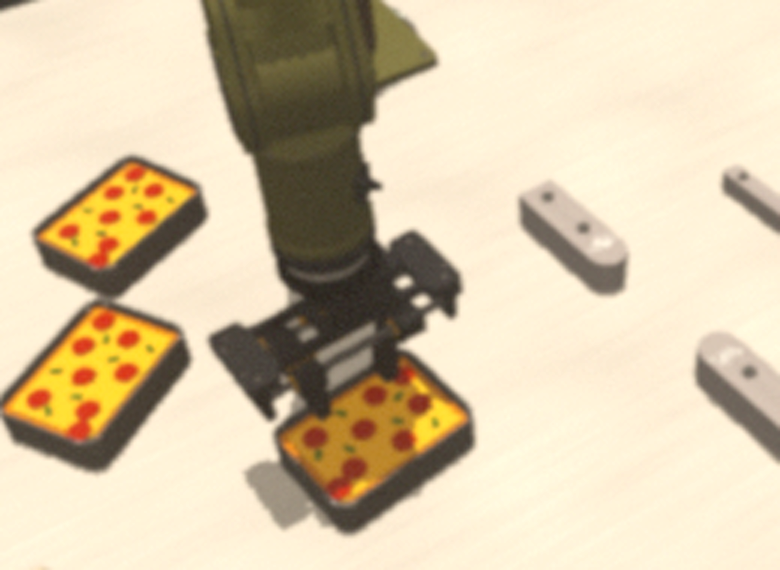

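```bash
python3 -c "
from h import *
s=r.snapshot('scene')
print(w2px(s,r.get_state()['tool_pos']),(w2px(s,r.get_state()['tool_pos'])-[100,120])*3)
cv2.imwrite('pics/sc3.png',np.clip(crop(s['img'],170,180,280,310,4.5).astype(float)*2.2,0,255).astype(np.uint8))
s=r.snapshot('wrist');print({k:np.round(v,3).tolist() for k,v in s.items() if k!='img' and k!='shot'})
cv2.imwrite('pics/w3.png',np.clip(s['img'].astype(float)*1.8,0,255).astype(np.uint8))
"
```

```text
[218.43394477 258.32813898] [355.30183431 414.98441695]
{'intrinsics': [[325.192, 0.0, 288.548], [0.0, 325.192, 209.253], [0.0, 0.0, 1.0]], 'tool_from_camera': [[0.001, -0.955, -0.298, 0.077], [1.0, 0.001, 0.0, -0.0], [-0.0, -0.298, 0.955, -0.18], [0.0, 0.0, 0.0, 1.0]]}
```

View pics/sc3.png

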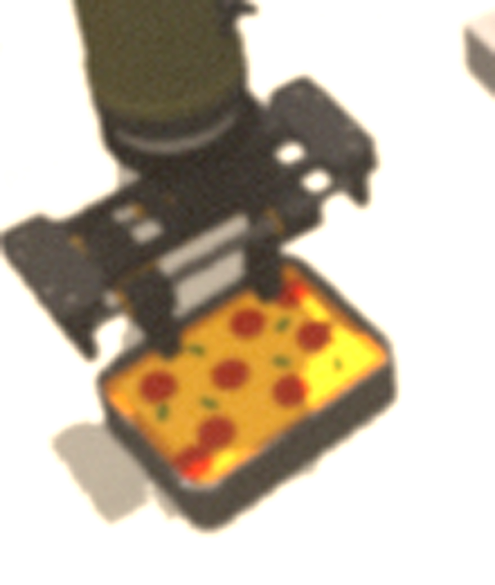

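View pics/w3.png

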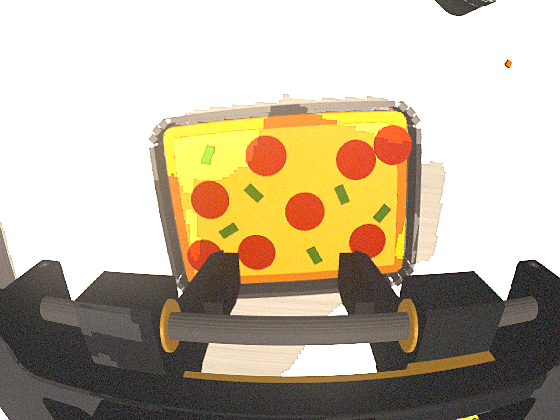

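The network and image checks agree that the pan hasn't moved. The fingertips are hanging over the rim, at about z 0.038, because the part-open fingers retract by about 22 mm from the TCP. I'll lift straight up, back off, and find the true tip height by touching the counter.

carry_out([
  [0,0,-0.01,0,0,0],
  [0,0,-0.03,0,0,0],
  [0,0,-0.045,0,0,0],
  [-0.015,0,-0.045,0,0,0],
  [-0.035,0,-0.045,0,0,0],
  [-0.05,0,-0.045,0,0,0],
  [-0.06,0,-0.045,0,0,0],
  [-0.065,0,-0.035,0,0,0],
  [-0.065,0,-0.015,0,0,0],
  [-0.065,0,0,0,0,0],
  [-0.065,0,0.006,0,0,0],
  [-0.065,0,0.006,0,0,0],
])

```text
clock: 5.95
tool_pos: [0.4432, -0.2159, 0.0096]
eef_rot: [0.999, 0.041, -0.0, -0.0]
contact_force: [0.9, 0.2, 0.5]
opening: 0.569
```

```bash
python3 -c "
from h import *
stat()
s=r.snapshot('scene')
for p in pizzas(s): print(np.round(p,4),toG(*p[:2]),p[4]-GY)
cv2.imwrite('pics/sc4.png',np.clip(crop(s['img'],140,160,280,300,4).astype(float)*2.2,0,255).astype(np.uint8))
"
```

```text
t 5.95 q [ 0.38  0.87 -0.03  2.09  0.13  0.18 -1.26] p [ 0.4432 -0.2159  0.0096] guard [-0.1372 -0.2747] yawrel 0.001 tilt 0.0009 F [0.94 0.2  0.5 ] op 0.569
[  0.7467  -0.305   97.7383 134.8785   0.9459] [ 0.15802485 -0.38809192] 0.8646963
[  0.5387  -0.2081  96.9062 134.8312   0.1652] [-0.04136308 -0.27464264] 0.08398463
[  0.3521  -0.3815  98.0635 133.9462   0.5829] [-0.24147406 -0.43234335] 0.5017149
[ 0.6687  0.3813 59.6037 84.9058  0.5209] [0.13599523 0.30222391] 0.4396764
[  0.1743  -0.2952  97.0364 132.9557   0.4539] [-0.41165873 -0.33190553] 0.3727399
[  0.7317   0.6355 176.015  177.7059  -0.5919] [0.21932694 0.55050547] -0.6730935
[ 0.5028  0.3847 59.4427 92.9755  0.6341] [-0.02914613  0.31915329] 0.55291057
[-2.490000e-02 -6.093000e-01  1.519891e+02  4.128833e+02 -1.485600e+00] [-0.63565721 -0.62883029] -1.5668275
```

View pics/sc4.png

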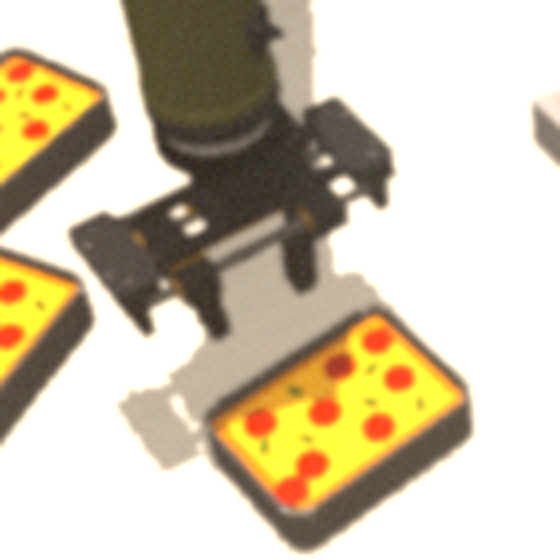

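carry_out([
  [0,0,0.004,0,0,0],
  [0,0,0.008,0,0,0],
  [0,0,0.012,0,0,0],
  [0,0,0.015,0,0,0],
  [0.01,0,0.015,0,0,0],
  [0.02,0,0.015,0,0,0],
  [0.026,0,0.015,0,0,0],
  [0.031,0,0.015,0,0,0],
  [0.036,0,0.015,0,0,0],
  [0.041,0,0.015,0,0,0],
  [0.046,0,0.015,0,0,0],
  [0.051,0,0.015,0,0,0],
])

```text
clock: 7.2
tool_pos: [0.4922, -0.2117, -0.0053]
eef_rot: [0.999, 0.041, -0.002, -0.0]
contact_force: [-3.8, 0.5, 0.2]
opening: 0.57
```

```bash
python3 -c "
from h import *
stat()
s=r.snapshot('scene')
for p in pizzas(s)[1:2]: print(np.round(p,4),toG(*p[:2]),p[4]-GY)
cv2.imwrite('pics/sc5.png',np.clip(crop(s['img'],140,160,280,300,4).astype(float)*2.2,0,255).astype(np.uint8))
s=r.snapshot('wrist')
cv2.imwrite('pics/w5.png',np.clip(s['img'].astype(float)*1.8,0,255).astype(np.uint8))
"
```

```text
t 7.2 q [ 0.34  0.92 -0.04  1.97  0.11  0.26 -1.28] p [ 0.4922 -0.2117 -0.0053] guard [-0.088  -0.2745] yawrel 0.0002 tilt 0.004 F [-3.81  0.53  0.2 ] op 0.57
[ 5.572000e-01 -2.103000e-01  9.504140e+01  1.345246e+02  8.440000e-02] [-0.02318968 -0.27834653] 0.00322745
```

View pics/sc5.png

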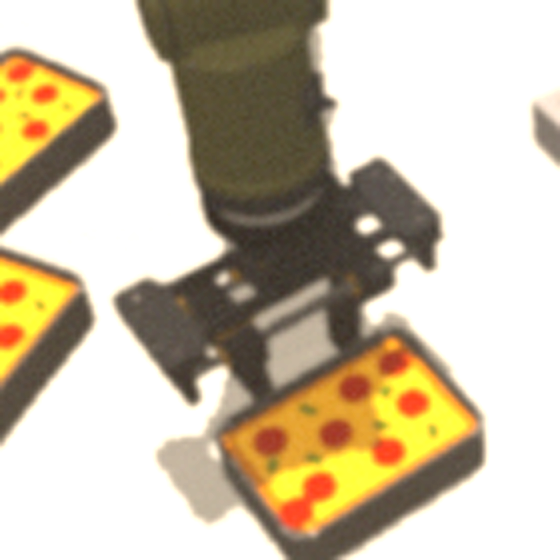

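View pics/w5.png

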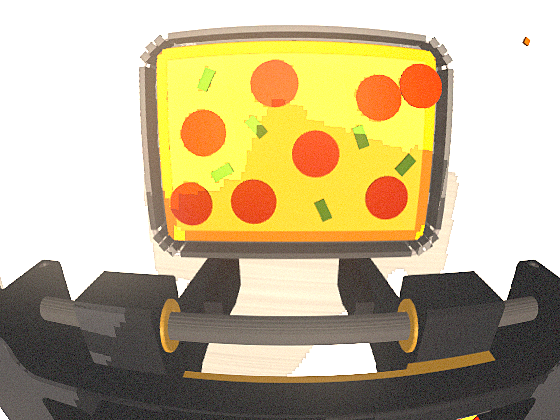

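carry_out([
  [0.005,0,0,0,0,0],
  [0.01,0,0,0,0,0],
  [0.015,0,0,0,0,0],
  [0.02,0,0,0,0,0],
  [0.022,0,0,0,0,0],
  [0.0225,0,0,0,0,0],
  [0.0225,0,0,0,0,0],
])

```text
clock: 8.0
tool_pos: [0.5177, -0.21, -0.005]
eef_rot: [0.999, 0.041, 0.001, 0.0]
contact_force: [-0.8, -0.9, -0.0]
opening: 0.572
```

```bash
python3 -c "
from h import *
stat()
s=r.snapshot('scene')
for p in pizzas(s)[1:2]: print(np.round(p,4),toG(*p[:2]),p[4]-GY)
"
```

```text
t 8.0 q [ 0.33  0.93 -0.04  1.9   0.11  0.31 -1.29] p [ 0.5177 -0.21   -0.005 ] guard [-0.0625 -0.2748] yawrel 0.0012 tilt 0.0019 F [-0.83 -0.9  -0.01] op 0.572
[ 5.825000e-01 -2.085000e-01  9.517990e+01  1.343772e+02  8.070000e-02] [ 0.00216804 -0.27855117] -0.00051697344
```

carry_out([
  [-0.01,0,0,0,0,0],
  [-0.03,0,0,0,0,0],
  [-0.04,0,-0.02,0,0,0],
  [-0.05,0,-0.05,0,0,0],
  [-0.065,0,-0.08,0,0,0],
  [-0.09,0.02,-0.11,0,0,0],
  [-0.12,0.05,-0.13,0,0,0],
  [-0.14,0.075,-0.14,0,0,0],
  [-0.15,0.09,-0.14,0,0,0],
  [-0.15,0.09,-0.14,0,0,0],
])

```text
clock: 9.05
tool_pos: [0.3723, -0.315, 0.1356]
eef_rot: [0.999, 0.038, 0.0, 0.001]
contact_force: [0.5, -0.3, -1.2]
opening: 0.566
```

```bash
python3 -c "
from h import *
stat()
for n in ['scene','top']:
  s=r.snapshot(n)
  for p in pizzas(s): 
    if abs(p[2]-96)<6: print(n,np.round(p,4),toG(*p[:2]),p[4]-GY)
  cv2.imwrite('pics/%s6.png'%n,np.clip(s['img'].astype(float)*1.8,0,255).astype(np.uint8))
plan(0.001,-.4,.12,np.pi/2)
"
```

```text
t 9.05 q [ 0.68  0.63 -0.12  2.05  0.16  0.48 -1.05] p [ 0.3723 -0.315   0.1356] guard [-0.2159 -0.3677] yawrel -0.0053 tilt 0.0026 F [ 0.52 -0.26 -1.19] op 0.566
scene [  0.7473  -0.3054  97.4702 133.6093   0.9543] [ 0.15859288 -0.38852987] 0.87312025
scene [ 5.816000e-01 -2.087000e-01  9.681750e+01  1.346086e+02  7.810000e-02] [ 0.00132609 -0.27869873] -0.0031440184
scene [  0.3522  -0.3816  97.0434 133.9897   0.5945] [-0.24138424 -0.43241015] 0.51331025
top [ 5.797000e-01 -2.089000e-01  9.933680e+01  1.352373e+02  7.860000e-02] [-0.00065882 -0.27873601] -0.0025542453
top [  0.7458  -0.3058  96.8423 133.9941   0.9556] [ 0.15706846 -0.38886387] 0.8743859
shift [0.2144 0.0357 0.0151] turn [ 2.000e-02 -4.000e-02 -8.997e+01]
```

View pics/top6.png

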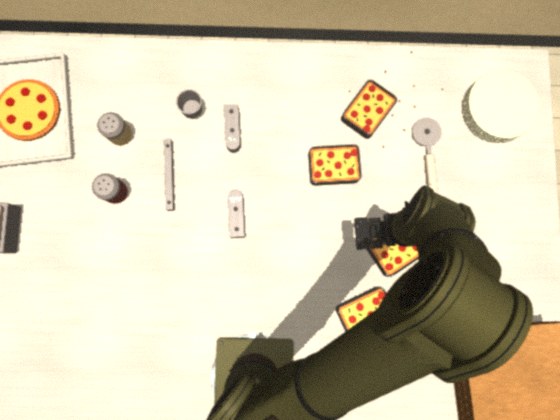

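carry_out([
  [0.02,0.003,0,0,0,-8],
  [0.04,0.006,0,0,0,-16],
  [0.06,0.01,0,0,0,-24],
  [0.08,0.014,0,0,0,-32],
  [0.1,0.017,0,0,0,-40],
  [0.12,0.02,0,0,0,-48],
  [0.14,0.024,0,0,0,-56],
  [0.16,0.027,0,0,0,-64],
  [0.18,0.03,0,0,0,-72],
  [0.2,0.033,0,0,0,-80],
  [0.21,0.035,0.005,0,0,-87],
  [0.214,0.036,0.01,0,0,-90],
])

```text
clock: 10.35
tool_pos: [0.5932, -0.3271, 0.1242]
eef_rot: [0.675, 0.738, 0.001, -0.0]
contact_force: [-0.3, -0.0, -1.0]
opening: 0.567
```

```bash
python3 -c "
from h import *
stat();plan(0.0,-.385,-.005,np.pi/2)
"
```

```text
t 10.35 q [ 0.72  0.9  -0.57  1.45  0.54  0.95  0.09] p [ 0.5932 -0.3271  0.1242] guard [ 0.0032 -0.3977] yawrel 1.5791 tilt 0.0027 F [-0.34 -0.03 -0.99] op 0.567
shift [ 0.0124 -0.0033  0.1292] turn [ 0.09 -0.12  0.48]
```

carry_out([
  [0.003,-0.003,0.02,0,0,0.5],
  [0.008,-0.003,0.045,0,0,0.5],
  [0.012,-0.003,0.07,0,0,0.5],
  [0.012,-0.003,0.095,0,0,0.5],
  [0.012,-0.003,0.115,0,0,0.5],
  [0.012,-0.003,0.127,0,0,0.5],
  [0.012,-0.003,0.129,0,0,0.5],
  [0.012,-0.003,0.129,0,0,0.5],
  [0.012,-0.003,0.129,0,0,0.5],
])

```text
clock: 11.25
tool_pos: [0.5878, -0.3185, -0.003]
eef_rot: [0.681, 0.733, 0.0, 0.001]
contact_force: [0.1, -0.5, -0.2]
opening: 0.567
```

```bash
python3 -c "
from h import *
stat();plan(0.0,-.30,-.005,np.pi/2)
s=r.snapshot('wrist')
cv2.imwrite('pics/w7.png',np.clip(s['img'].astype(float)*1.5,0,255).astype(np.uint8))
s=r.snapshot('scene')
cv2.imwrite('pics/sc7.png',np.clip(crop(s['img'],140,180,340,330,4).astype(float)*1.8,0,255).astype(np.uint8))
"
```

```text
t 11.25 q [ 0.67  1.05 -0.48  1.54  0.65  0.72 -0.03] p [ 0.5878 -0.3185 -0.003 ] guard [-0.0014 -0.3887] yawrel 1.5632 tilt 0.002 F [ 0.08 -0.47 -0.21] op 0.567
shift [0.0887 0.0007 0.002 ] turn [ 0.11  0.04 -0.44]
```

View pics/w7.png

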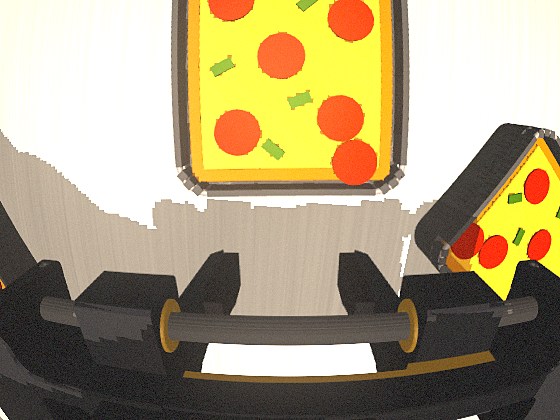

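View pics/sc7.png

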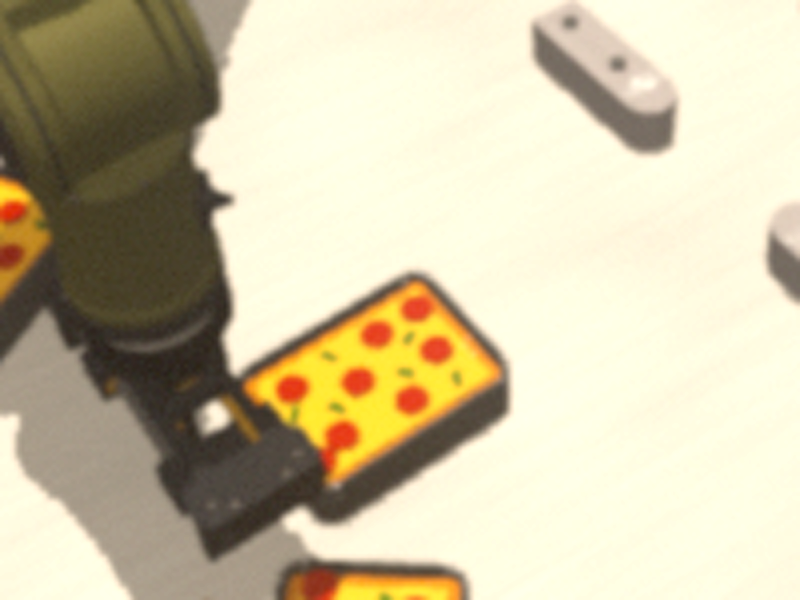

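carry_out([
  [0.01,0.001,0.002,0,0,-0.4],
  [0.018,0.001,0.002,0,0,-0.4],
  [0.024,0.001,0.002,0,0,-0.4],
  [0.03,0.001,0.002,0,0,-0.4],
  [0.036,0.001,0.002,0,0,-0.4],
  [0.044,0.001,0.002,0,0,-0.4],
  [0.053,0.001,0.002,0,0,-0.4],
  [0.062,0.001,0.002,0,0,-0.4],
  [0.071,0.001,0.002,0,0,-0.4],
  [0.08,0.001,0.002,0,0,-0.4],
  [0.088,0.001,0.002,0,0,-0.4],
  [0.092,0.001,0.002,0,0,-0.4],
])

```text
clock: 12.55
tool_pos: [0.5811, -0.2255, -0.0059]
eef_rot: [0.678, 0.735, 0.0, -0.0]
contact_force: [0.2, -4.1, 1.4]
opening: 0.569
```

```bash
cat >> h.py <<'E'
def pan(tag=None):
    st=r.get_state();stat()
    for n in ['scene','top']:
        s=r.snapshot(n)
        for p in pizzas(s):
            g=toG(*p[:2])
            if abs(g[0])<.06 and abs(g[1])<.34: print(n,np.round(p[2:4]),"pan guard",np.round(g,4),"yaw",round(p[4]-GY,4))
        if tag: cv2.imwrite(f'pics/{n}{tag}.png',np.clip(s['img'].astype(float)*1.6,0,255).astype(np.uint8))
E
python3 -c "
from h import *
pan('8');plan(0.0,-.2,-.005,np.pi/2)"
```

```text
t 12.55 q [ 0.53  1.01 -0.43  1.69  0.67  0.6  -0.21] p [ 0.5811 -0.2255 -0.0059] guard [-0.0006 -0.2954] yawrel 1.571 tilt 0.0004 F [ 0.16 -4.14  1.37] op 0.569
scene [ 97. 132.] pan guard [ 0.002 -0.214] yaw 0.0077
top [ 99. 134.] pan guard [-2.000e-04 -2.149e-01] yaw 0.0031
shift [ 0.0948  0.0006 -0.0009] turn [-0.   -0.1   0.03]
```

View pics/scene8.png

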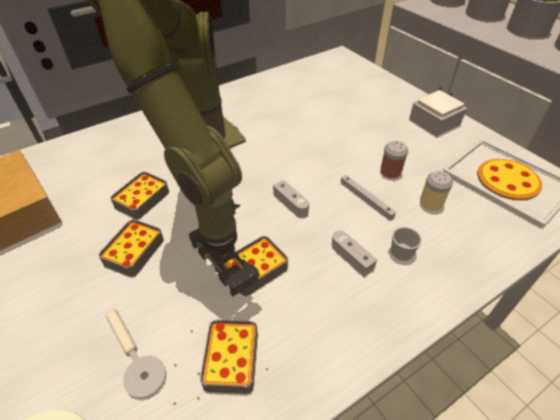

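carry_out([
  [0.006,0,0,0,0,0],
  [0.014,0,0,0,0,0],
  [0.023,0,0,0,0,0],
  [0.032,0,0,0,0,0],
  [0.041,0,0,0,0,0],
  [0.05,0,0,0,0,0],
  [0.059,0,0,0,0,0],
  [0.068,0,0,0,0,0],
  [0.077,0,0,0,0,0],
  [0.086,0,0,0,0,0],
  [0.093,0,0,0,0,0],
  [0.095,0,0,0,0,0],
])

```text
clock: 13.85
tool_pos: [0.5733, -0.1303, -0.0061]
eef_rot: [0.678, 0.736, 0.0, -0.0]
contact_force: [0.3, -2.3, -2.4]
opening: 0.569
```

```bash
python3 -c "
from h import *
pan('9');plan(0.0,-.1,-.005,np.pi/2)
s=r.snapshot('wrist')
cv2.imwrite('pics/w9.png',np.clip(s['img'].astype(float)*1.5,0,255).astype(np.uint8))"
```

```text
t 13.85 q [ 0.36  0.97 -0.38  1.8   0.68  0.5  -0.39] p [ 0.5733 -0.1303 -0.0061] guard [-0.0006 -0.1999] yawrel 1.5716 tilt 0.0012 F [ 0.29 -2.32 -2.38] op 0.569
scene [ 97. 120.] pan guard [ 0.0019 -0.1124] yaw 0.0035
scene [60. 92.] pan guard [-0.0293  0.3188] yaw 0.536
top [ 99. 129.] pan guard [-1.000e-04 -1.182e-01] yaw 1e-04
shift [ 0.1004  0.0005 -0.0009] turn [ 0.02 -0.07  0.01]
```

View pics/w9.png

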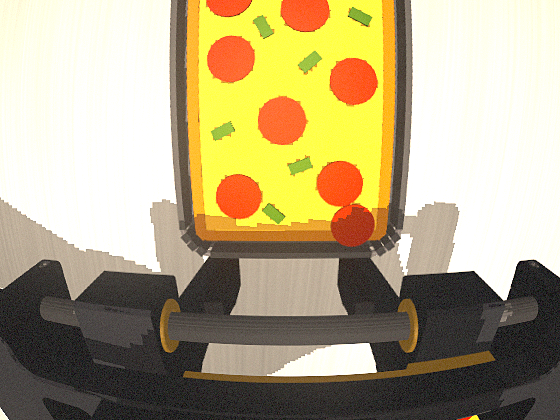

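View pics/top9.png

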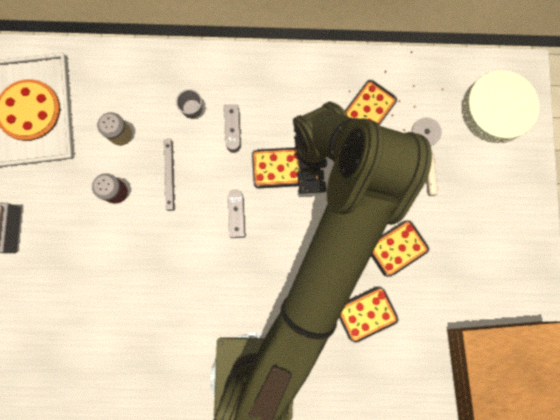

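carry_out([
  [0.005,0,0,0,0,0],
  [0.012,0,0,0,0,0],
  [0.019,0,0,0,0,0],
  [0.026,0,0,0,0,0],
  [0.033,0,0,0,0,0],
  [0.04,0,0,0,0,0],
  [0.047,0,0,0,0,0],
  [0.054,0,0,0,0,0],
  [0.061,0,0,0,0,0],
  [0.068,0,0,0,0,0],
  [0.073,0,0,0,0,0],
  [0.075,0,0,0,0,0],
])

```text
clock: 15.2
tool_pos: [0.5673, -0.0563, -0.0061]
eef_rot: [0.678, 0.735, 0.0, -0.0]
contact_force: [0.5, -3.2, 0.6]
opening: 0.567
```

```bash
python3 -c "
from h import *
pan('10');plan(0.0,-.06,-.005,np.pi/2)
s=cv2.imread('pics/scene10.png');cv2.imwrite('pics/sc10.png',crop(s,200,150,400,290,4))"
```

```text
t 15.2 q [ 0.21  0.96 -0.33  1.86  0.67  0.44 -0.53] p [ 0.5673 -0.0563 -0.0061] guard [-0.0006 -0.1256] yawrel 1.5709 tilt 0.0005 F [ 0.5  -3.22  0.56] op 0.567
scene [ 97. 127.] pan guard [ 0.0021 -0.0416] yaw 0.0182
scene [59. 94.] pan guard [-0.0289  0.3187] yaw 0.5529
top [ 99. 122.] pan guard [-0.0003 -0.0406] yaw 0.0031
shift [ 0.0656  0.0006 -0.001 ] turn [ 0.01 -0.06  0.  ]
```

View pics/sc10.png

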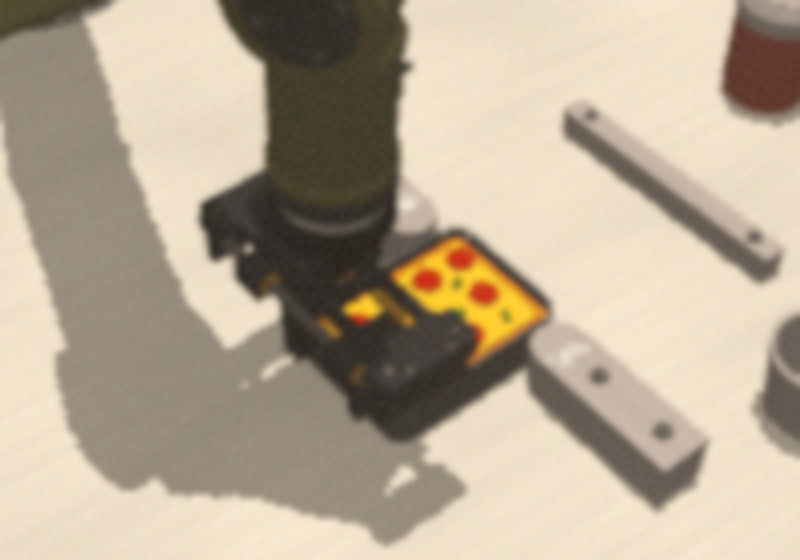

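Pan front is in the gap with low force. The body clears the walls, so I'll carry on.

carry_out([
  [0.005,0,0,0,0,0],
  [0.011,0,0,0,0,0],
  [0.018,0,0,0,0,0],
  [0.025,0,0,0,0,0],
  [0.032,0,0,0,0,0],
  [0.039,0,0,0,0,0],
  [0.046,0,0,0,0,0],
  [0.053,0,0,0,0,0],
  [0.06,0,0,0,0,0],
  [0.067,0,0,0,0,0],
  [0.073,0,0,0,0,0],
  [0.075,0,0,0,0,0],
])

```text
clock: 16.5
tool_pos: [0.5613, 0.0189, -0.0061]
eef_rot: [0.678, 0.735, 0.0, -0.0]
contact_force: [1.0, -2.7, -0.5]
opening: 0.57
```

```bash
python3 -c "
from h import *
pan('11');plan(0.0,.019,-.005,np.pi/2)
s=cv2.imread('pics/scene11.png');cv2.imwrite('pics/sc11.png',crop(s,240,130,420,270,4))"
```

```text
t 16.5 q [ 0.06  0.95 -0.3   1.88  0.65  0.41 -0.65] p [ 0.5613  0.0189 -0.0061] guard [-0.0005 -0.0503] yawrel 1.5712 tilt 0.001 F [ 0.96 -2.7  -0.52] op 0.57
scene [ 97. 122.] pan guard [0.002  0.0364] yaw 0.0071
scene [59. 93.] pan guard [-0.0291  0.3192] yaw 0.5529
top [ 99. 119.] pan guard [-0.0002  0.0365] yaw 0.0065
shift [ 0.0692  0.0004 -0.0009] turn [ 0.03 -0.09  0.02]
```

View pics/sc11.png

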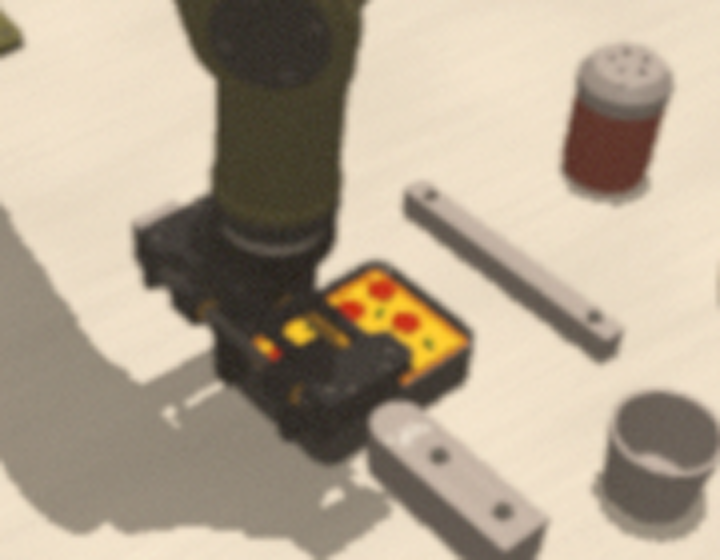

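View pics/top11.png

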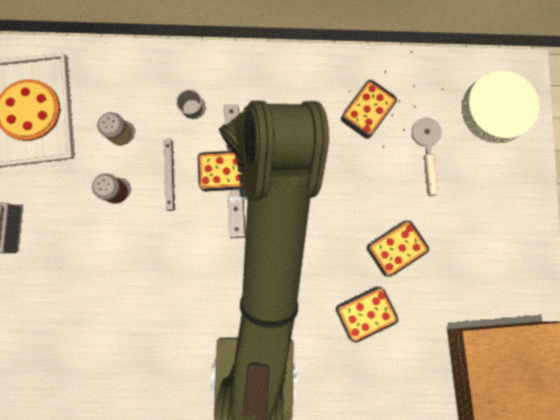

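carry_out([
  [0.005,0,0,0,0,0],
  [0.012,0,0,0,0,0],
  [0.019,0,0,0,0,0],
  [0.026,0,0,0,0,0],
  [0.033,0,0,0,0,0],
  [0.04,0,0,0,0,0],
  [0.047,0,0,0,0,0],
  [0.053,0,0,0,0,0],
  [0.058,0,0,0,0,0],
  [0.061,0,0,0,0,0],
  [0.062,0,0,0,0,0],
])

```text
clock: 17.7
tool_pos: [0.5564, 0.0796, -0.0061]
eef_rot: [0.678, 0.735, -0.0, 0.0]
contact_force: [0.4, -2.9, 1.8]
opening: 0.566
```

```bash
python3 -c "
from h import *
pan('12');plan(0.0,.02,-.005,np.pi/2)
s=cv2.imread('pics/scene12.png');cv2.imwrite('pics/sc12.png',crop(s,240,130,420,270,4))"
```

```text
t 17.7 q [-0.06  0.94 -0.29  1.88  0.63  0.4  -0.73] p [ 0.5564  0.0796 -0.0061] guard [-0.0005  0.0106] yawrel 1.5702 tilt 0.0 F [ 0.43 -2.87  1.84] op 0.566
scene [ 98. 131.] pan guard [0.0025 0.0929] yaw 0.0069
scene [59. 93.] pan guard [-0.0291  0.3192] yaw 0.5529
top [95. 98.] pan guard [-1.000e-04  1.093e-01] yaw -1.5664
shift [ 0.0094  0.0004 -0.0011] turn [ 0.01 -0.03 -0.04]
```

View pics/sc12.png

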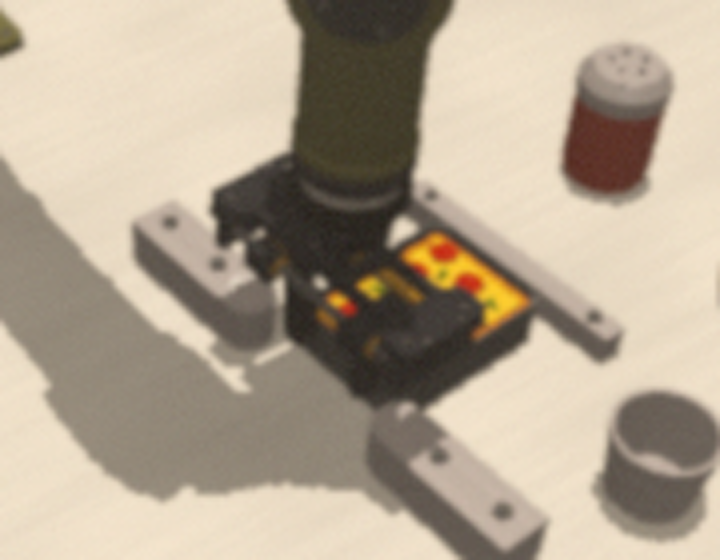

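Pan y≈0.093. I'll push the last ~9 mm in small steps and watch the force for contact with the bar.

carry_out([
  [0.002,0,0,0,0,0],
  [0.004,0,0,0,0,0],
  [0.006,0,0,0,0,0],
  [0.007,0,0,0,0,0],
  [0.0075,0,0,0,0,0],
])

```text
clock: 18.3
tool_pos: [0.5558, 0.0869, -0.0061]
eef_rot: [0.678, 0.735, 0.0, 0.0]
contact_force: [0.4, -3.8, 1.7]
opening: 0.572
```

```bash
python3 -c "
from h import *
pan()"
```

```text
t 18.3 q [-0.07  0.95 -0.29  1.88  0.62  0.41 -0.74] p [ 0.5558  0.0869 -0.0061] guard [-0.0004  0.018 ] yawrel 1.57 tilt 0.0001 F [ 0.36 -3.81  1.65] op 0.572
scene [ 98. 132.] pan guard [0.0022 0.0999] yaw -0.0033
scene [59. 93.] pan guard [-0.0291  0.3192] yaw 0.5529
top [93. 98.] pan guard [-1.000e-04  1.177e-01] yaw -1.5992
```

carry_out([
  [0.001,0,0,0,0,0],
  [0.002,0,0,0,0,0],
  [0.003,0,0,0,0,0],
  [0.003,0,0,0,0,0],
])

```text
clock: 18.8
tool_pos: [0.5555, 0.0901, -0.0061]
eef_rot: [0.678, 0.735, 0.0, -0.0]
contact_force: [-0.4, -3.0, 0.0]
opening: 0.568
```

```bash
python3 -c "
from h import *
pan('13')
s=cv2.imread('pics/scene13.png');cv2.imwrite('pics/sc13.png',crop(s,300,150,420,250,6))"
```

```text
t 18.8 q [-0.07  0.95 -0.29  1.88  0.62  0.41 -0.75] p [ 0.5555  0.0901 -0.0061] guard [-0.0005  0.0212] yawrel 1.5701 tilt 0.0004 F [-0.39 -3.03  0.02] op 0.568
scene [ 98. 132.] pan guard [0.0024 0.1028] yaw 0.0069
scene [59. 93.] pan guard [-0.0291  0.3192] yaw 0.5529
top [93. 99.] pan guard [-1.000e-04  1.205e-01] yaw -1.5989
```

View pics/sc13.png

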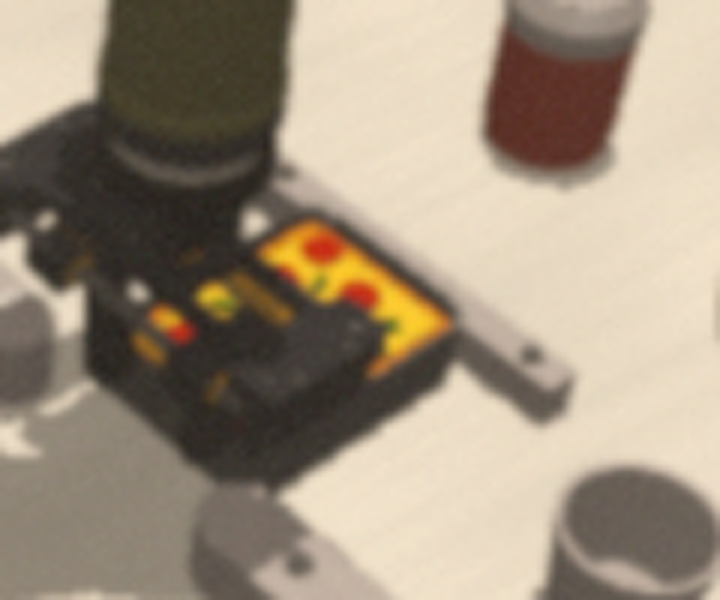

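carry_out([
  [0.0005,0,0,0,0,0],
  [0.001,0,0,0,0,0],
  [0.0015,0,0,0,0,0],
  [0.002,0,0,0,0,0],
])

```text
clock: 19.3
tool_pos: [0.5554, 0.0916, -0.0061]
eef_rot: [0.678, 0.735, -0.0, 0.0]
contact_force: [0.9, -3.9, 1.4]
opening: 0.567
```

```bash
python3 -c "
from h import *
pan()"
```

```text
t 19.3 q [-0.08  0.95 -0.29  1.88  0.62  0.41 -0.75] p [ 0.5554  0.0916 -0.0061] guard [-0.0004  0.0227] yawrel 1.5697 tilt 0.0002 F [ 0.9  -3.85  1.38] op 0.567
scene [ 98. 131.] pan guard [0.0027 0.1045] yaw 0.0069
scene [59. 94.] pan guard [-0.0289  0.3187] yaw 0.5529
top [88. 99.] pan guard [-0.0003  0.1252] yaw -1.5513
```

carry_out([
  [0.0005,0,0,0,0,0],
  [0.001,0,0,0,0,0],
  [0.0015,0,0,0,0,0],
  [0.002,0,0,0,0,0],
  [0.002,0,0,0,0,0],
])

```text
clock: 19.9
tool_pos: [0.5554, 0.0916, -0.0061]
eef_rot: [0.679, 0.735, -0.001, 0.001]
contact_force: [0.6, -7.4, 2.3]
opening: 0.57
```

```bash
python3 -c "
from h import *
pan()"
```

```text
t 19.9 q [-0.08  0.95 -0.28  1.88  0.62  0.41 -0.75] p [ 0.5554  0.0916 -0.0061] guard [-0.0005  0.0227] yawrel 1.5688 tilt 0.0029 F [ 0.57 -7.43  2.31] op 0.57
scene [ 98. 132.] pan guard [0.0021 0.1043] yaw -0.0055
scene [60. 97.] pan guard [-0.0283  0.3209] yaw 0.5836
top [ 87. 100.] pan guard [-0.0002  0.1259] yaw -1.5338
```

The tool stalled at guard y=0.0227 while the force went from 3.9 to 7.4 N, so the pan is against the bar. Next I'll back off straight and rise.

carry_out([
  [-0.004,0,0,0,0,0],
  [-0.012,0,0,0,0,0],
  [-0.025,0,0,0,0,0],
  [-0.04,0,0,0,0,0],
  [-0.05,0,-0.015,0,0,0],
  [-0.06,0,-0.04,0,0,0],
  [-0.08,0,-0.07,0,0,0],
  [-0.11,0,-0.1,0,0,0],
  [-0.15,0,-0.13,0,0,0],
  [-0.19,0,-0.15,0,0,0],
  [-0.22,0,-0.16,0,0,0],
  [-0.24,0,-0.16,0,0,0],
])

```text
clock: 21.2
tool_pos: [0.5748, -0.1508, 0.1555]
eef_rot: [0.68, 0.733, 0.0, 0.002]
contact_force: [1.0, -0.7, -0.7]
opening: 0.568
```

```bash
python3 -c "
from h import *
pan('15')
s=cv2.imread('pics/scene15.png');cv2.imwrite('pics/sc15.png',crop(s,240,130,440,280,4))
s=cv2.imread('pics/top15.png');cv2.imwrite('pics/tp15.png',crop(s,90,70,290,220,4))"
```

```text
t 21.2 q [ 0.48  0.75 -0.53  1.7   0.5   0.82 -0.21] p [ 0.5748 -0.1508  0.1555] guard [-0.0008 -0.2204] yawrel 1.5646 tilt 0.0037 F [ 1.01 -0.68 -0.69] op 0.568
scene [ 98. 133.] pan guard [0.0025 0.1039] yaw -0.0021
scene [59. 93.] pan guard [-0.0291  0.3192] yaw 0.5529
top [ 98. 135.] pan guard [-1.000e-04  1.017e-01] yaw -0.0026
```

View pics/sc15.png

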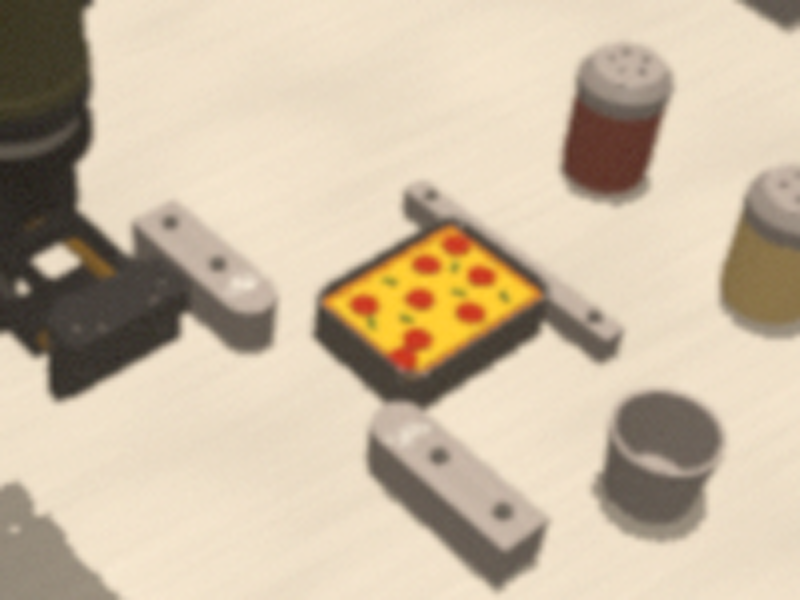

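View pics/tp15.png

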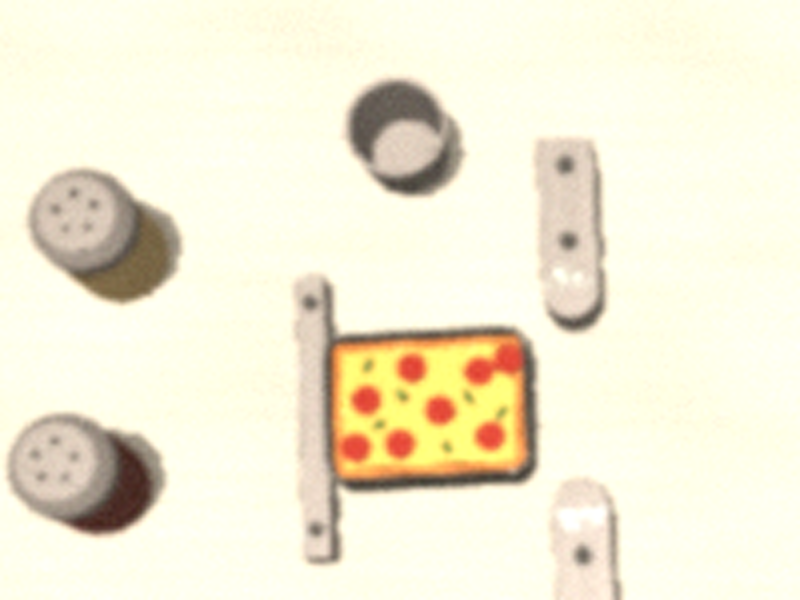

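The pan rests against the stop bar at guard (0.000, 0.102) with yaw -0.003. Its rear is past the walls, the bystanders haven't moved and the gripper is clear, so I'm handing in.

```bash
python3 -c "
from h import *
print(r.finish_job())"
```

```text
the job is handed in; nothing more can be done
None
```

The pan is through the guard and resting against the stop bar, and I handed the job in at about 21 s of the 72 s allowed. The hand-in reports no verdict, so what follows rests on my own measurements.

**What I did:** I took the pan farthest to the robot's left. I squared it to the guard by pushing its long side with the two part-open fingertips, then pushed it from behind, straight through the gap. I stopped when the tool stalled and the force rose from about 4 to 7 N. Then I backed off and rose clear.

**Last checks:**

| Measurement | Top camera | Scene camera | Limit |
|---|---|---|---|
| Pan sideways, guard x (mm) | 0 | +2.5 | within ±25 |
| Pan along, guard y (mm) | 101.7 | 103.9 | 94 to 108 |
| Pan angle to guard (rad) | -0.003 | -0.002 | below 0.12 |

- The two cameras disagree by about 2 mm, which is the calibration error.
- The last pictures show the pan lying flat with its rear end past the walls. The cup and both shakers are where they were. The cutter is not in those crops; it was last seen unmoved in the top view while the pan was going through the gap.

**One thing went wrong:** the first sideways approach did not push the pan. Part-open fingers sit about 22 mm higher than the reported tool point, so the tips passed over the rim, just above the edge of the pizza. The wrist force showed no contact and the pan's position did not change. I lifted off and repeated the push 22 mm lower.

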